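# Shift the feed gearbox to its other range

### The arm

A 6-joint arm with a two-finger parallel gripper is mounted at the origin on a cart in front of the work surface, level with it; the furniture and walls round the work are solid. World frame = base frame: x ahead of the robot, y to its left, z up, the work surface at z = 0. Lengths are in m, angles in degrees, forces in N, time in s.
With the tool pointing down it reaches from about 0.325 to 0.9 m from the base axis. Payload 6.1 kg.
Tool frame: the origin (TCP) lies where the fingers leave the gripper's body, on its centre line; the fingertips stand 73 mm ahead of it and the grasp point (between the pads) lies 54 mm ahead of it; z points along the fingers, y is the line along which they close (so a half turn about z gives the same grasp; the last joint's range is limited). The gripper opens to 85 mm and grips with 20 to 120 N. Pads are 22 mm wide; open, the fingers measure 114 mm over their backs; the gripper's body (76 mm by 85 mm) begins 54 mm behind the grasp point. The pads swing forward as they close: fully open they stand 13 mm farther back than shut.
Start: joints at [62.676, 12.628, 87.462, -0, 79.91, -7.225], TCP at [0.215, 0.587, 0.304] pointing down, gripper open.
Joint ranges: [-170.65, 170.65], [-52.31, 119.04], [5.05, 147.46], [-71.25, 251.25], [11.57, 151.72], [-153.62, 153.62]. Speed limits (degrees/s): [147.25, 147.25, 172.46, 180, 180, 180].

### API

Orientations are given as a 3x3 rotation matrix whose columns are the frame's x, y, z axes.
In Python, from bench import arm gives the robot as it stands.
- The arm moves only by the tool jog_arm, never from a script. Its argument "plan" is a list of rows, each an object of numbers: "hand": the opening, from -1 (shut) to 1 (fully open), so that 0 is half open; "tx", "ty", "tz": the shift along the tool's x, y, z in m; "roll": the turn about the tool's z in degrees. A call has 1 to 8 rows; each row is the pose to reach, as a shift and turn from the pose commanded when the call began, along the tool's axes at that moment; what a row does not reach only later rows make up. A row lasts 1/8 s, in which the tool goes at most 62.5 mm and 10.7 degrees, less where a joint would pass 70% of its speed; a pose out of reach is approached as far as the arm can. A call with a gripper value outside its range is refused whole. The fingers move at their own pace and stop on an object; "squeeze" is the grip in N (left out, the last holds). Time passes only in rows, so rows that repeat a pose let the fingers close. It gives the time, the measured TCP pose, the force, the opening and the grip force at its end, in the units of the state.
- arm.get_obs(): the state, without advancing time (a new reading comes with each control period).
- arm.camera(name): name is "scene" or "top" or "wrist"; returns a dict with "frame" (384x512x3 uint8, blue, green, red), "fx", "fy", "cx", "cy" (pixels), "k1" (the pictures are not rectified: a ray, as slopes to the right and down, at radius r is drawn at 1 + k1 r^2 times it, then the intrinsics apply), "R" (3x3) and "t" (3): a world point X has camera coordinates R X + t. Camera axes: x right, y down, z forward; pixel columns grow to the right and rows downward; lengths in m; the calibration is good to about 2 mm. A picture is of the moment at which its call begins. There is no depth.
- arm.job_done(): hands the job in; it is judged then, once.
The state is a dict: "t": time; "qpos": joint angles; "qvel": joint speeds; "effort": joint torques, N m; "eef_pos": TCP position; "ee_rot": TCP orientation; "contact_force": force on the tool from outside, world axes, zero at the start; "torque": the same for the moment, N m; "gripper_width": finger opening in m; "grasp_force": force on a finger pad.
Only numpy, scipy, OpenCV 4.12 (cv2) and the standard library are available. Lean on these libraries where they do the work, as an engineer would, in place of code of your own. Each camera call takes 0.05 s, during which the arm holds its last target. There are 200 camera calls.

### The job

Shift the feed gearbox to its other range: pull the centre knob straight up to unlock it, turn it clockwise (seen from above) until it is over its second seat, then push it down fully home and let go. The seat is hidden, somewhere around 100 to 160 degrees from where the knob starts, and has to be found by feel. Do not turn the wide black feed ring under the knob, and do not push the pliers, bolt or tape roll about.

Things in the scene. Friction and masses are not known exactly. Their poses are not given: they have to be found in the camera images.
- feed_unit: Grey-painted gearbox bolted to the bench, 130 x 130 mm foot plate, body 112 x 112 mm, top at 61 mm; it cannot move. Its origin is the centre of the underside, on the vertical common axis of ring and knob; z up; its -x side has a small bare metal plate. A 12 mm thick shaft end stands out 22 mm from the body's -y side, 34 mm up.
- knob_grip (a point): Point on the axis of the round knurled steel knob, near mid-height of its grip, and 99 mm above the bench while the knob is fully in. The knob is 40 mm in diameter and 30 mm tall: from 17 mm below this point to 13 mm above it (flat top). An engraved radial line on its top points to the gearbox's -x side at the start. Below it, 5 mm clear while it is in, lies the top of the feed ring. It rises with the knob.
- knob_lift (a joint): How far the knob is pulled up, m: 0 fully in (locked), stop at 0.018. About 3 N moves it either way; it stays at the height where it is left. A pin inside sits in a seat while the knob is in: it turns only when lifted over 9 mm (else 0.07 rad of play, 0.13 forced). Away from a seat it can be pushed down only to a lift of 8 to 9 mm, where the pin strikes solid metal; over a seat it goes on to 0.
- knob_turn (a joint): Turn of the knob, rad, clockwise seen from above positive. 0 at the start, in its first seat; end stops at -0.15 and 3.25. The second seat lies anywhere from 1.8 to 2.75 (differs every time, nothing shows it); it takes the pin, which has a round end, when within about 0.07 rad either side. Friction 0.04 N m; it stays where it is left. The turn needs at least two grasps.
- feed_ring (a joint): Turn of the wide black fluted feed ring, rad, clockwise positive; starts anywhere from -1 to 1. It turns very easily when touched (0.03 N m) and must be left as it is.
- ring_mark (a point): Mark on the top of the feed ring, 36 mm from the axis and 77 mm above the bench. The ring is 92 mm in diameter, 16 mm high (61 to 77 mm above the bench), on the same axis as the knob.
- pliers: Loose pliers, 59 x 182 x 12 mm, lying beside the gearbox; a bystander. Origin: centre of the underside, long along y.
- big_bolt: Loose rusty bolt with nut, 27 x 97 x 24 mm, lying beside the gearbox; a bystander. Origin: centre of the underside, long along y.
- tape_roll: Loose black tape roll, 62 mm across, 20 mm high, lying beside the gearbox; a bystander. Origin: centre of the underside.

How it is judged:
By the outcome, as a careful person would: the job done as asked, in the order asked, and still so for the second after the job is handed in, with the robot touching nothing.
It also fails if it takes over 69 s, if anything falls off the work surface, if the arm or the gripper's body presses on something with over 40 N, if the wrist force passes 120 N, or if a joint passes its speed limit or range.

## Working session

There is one attempt and no reset: what is moved stays moved. The work goes in short steps, Python scripts to look and compute and a tool call to move; the robot and the scene stay as the last step left them, time stands still between calls to the robot, and variables do not carry over. Pictures are saved under pics/ and viewed, at most 10 in all, crops included, and the job is handed in when it is done.

Besides the shell and the picture viewer there is one more tool, called after "Emit:" as name(argument=value, ...) on one line, values as JSON. jog_arm: Moves the arm, as the interface text tells. Its arguments: {"type":"object","properties":{"plan":{"type":"array","items":{"type":"object","properties":{"hand":{"type":"number"},"tx":{"type":"number"},"ty":{"type":"number"},"tz":{"type":"number"},"roll":{"type":"number"}}}},"squeeze":{"type":"number"}},"required":["plan"]}

```bash
mkdir -p pics
python3 - <<'E'
from bench import arm
import cv2,numpy as np
o=arm.get_obs();print(o)
for n in("scene","top"):
    c=arm.camera(n);cv2.imwrite(f"pics/{n}0.png",c["frame"]);print({k:v for k,v in c.items() if k!="frame"})
a=cv2.imread("pics/scene0.png");b=cv2.imread("pics/top0.png")
E
```

```text
{'t': 0.0, 'qpos': array([ 6.26765582e+01,  1.26742600e+01,  8.75275444e+01, -1.48391582e-03,
        7.99123055e+01, -7.22557825e+00]), 'qvel': array([ 0.00099464,  0.02747287, -0.04402484,  0.04032896, -0.01169734,
        0.0328562 ]), 'effort': array([-1.44646492e-03, -4.96883333e+01, -3.89410114e+01, -2.69393659e-04,
        1.08291570e-02, -2.35099833e-05]), 'eef_pos': array([0.21455596, 0.58650002, 0.3027933 ]), 'ee_rot': array([[-9.39108533e-01,  3.43619511e-01, -8.91512733e-04],
       [ 3.43620594e-01,  9.39106871e-01, -1.78109315e-03],
       [ 2.25207376e-04, -1.97898191e-03, -9.99998016e-01]]), 'contact_force': array([-0.45775557,  0.11841428,  0.78000031]), 'torque': array([-0.01087735, -0.01281654,  0.01341704]), 'grasp_force': 0.0, 'gripper_width': 0.08518078920514587}
{'fx': 395.0393301916425, 'fy': 395.0393301916425, 'cx': 262.048056771198, 'cy': 191.38790891505124, 'k1': 0.010644295101662692, 'R': array([[ 0.84357147, -0.53660118,  0.02112707],
       [-0.34764527, -0.57566016, -0.74010685],
       [ 0.40930422,  0.61698829, -0.67215735]]), 't': array([-0.38140989,  0.26731362,  0.66765946])}
{'fx': 366.03616090508893, 'fy': 366.03616090508893, 'cx': 255.31389905068858, 'cy': 187.89230267008494, 'k1': -0.02475851517569156, 'R': array([[-0.01836304, -0.99974014,  0.01350721],
       [-0.99888848,  0.01775748, -0.04366312],
       [ 0.04341192, -0.01429398, -0.998955  ]]), 't': array([0.05699424, 0.49259147, 0.90603628])}
```

View pics/scene0.png

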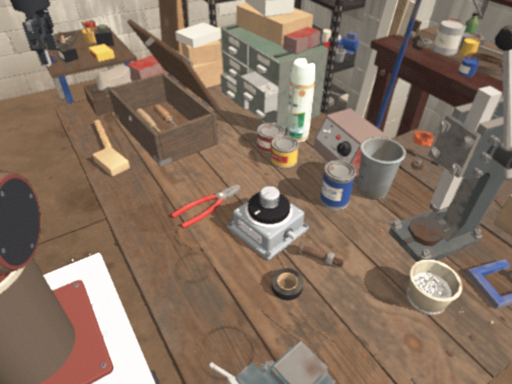

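View pics/top0.png

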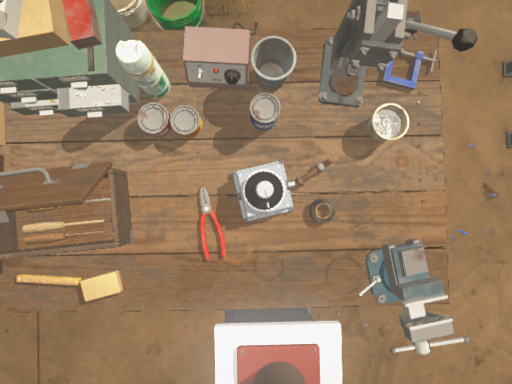

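The scene view shows the gearbox with its knob top at about (269,195). The top view has the ring and knob centred near (264,190), pliers to the left, and the bolt and tape to the right. Next I'll measure the knob and view a crop.

```bash
cat > h.py <<'E'
from bench import arm
import cv2,numpy as np
def ray(c,u,v):
    K=np.array([[c["fx"],0,c["cx"]],[0,c["fy"],c["cy"]],[0,0,1]])
    p=cv2.undistortPoints(np.array([[[u,v]]],float),K,np.array([c["k1"],0,0,0]))[0,0]
    d=c["R"].T@np.array([p[0],p[1],1]);return -c["R"].T@c["t"],d
def plane(c,u,v,z):
    o,d=ray(c,u,v);return o+d*(z-o[2])/d[2]
E
python3 - <<'E'
from h import *
c=arm.camera("top");f=c["frame"]
g=cv2.cvtColor(f,6)
# black ring blob and bright knob inside it
x0,y0=225,150
m=(g[y0:y0+80,x0:x0+80]<75).astype(np.uint8)
cs,_=cv2.findContours(m,cv2.RETR_CCOMP,cv2.CHAIN_APPROX_NONE)
for k in cs:
    if cv2.contourArea(k)>80:
        e=cv2.fitEllipse(k); u,v=e[0][0]+x0,e[0][1]+y0
        print(e,cv2.contourArea(k),u,v,[plane(c,u,v,z).round(4) for z in(.077,.112)])
s=arm.camera("scene");fs=s["frame"]
A=cv2.resize(f[145:235,185:345],None,fx=5,fy=5,interpolation=2)
B=cv2.resize(fs[170:310,165:350],None,fx=4.3,fy=4.3,interpolation=2)
cv2.imwrite("pics/a.png",A);cv2.imwrite("pics/b.png",B[:600])
E
```

```text
((28.370622634887695, 46.72748565673828), (12.426156044006348, 18.8579158782959), 143.2755584716797) 134.5 253.3706226348877 196.72748565673828 [array([0.4702, 0.0539, 0.077 ]), array([0.4695, 0.0542, 0.112 ])]
```

View pics/a.png

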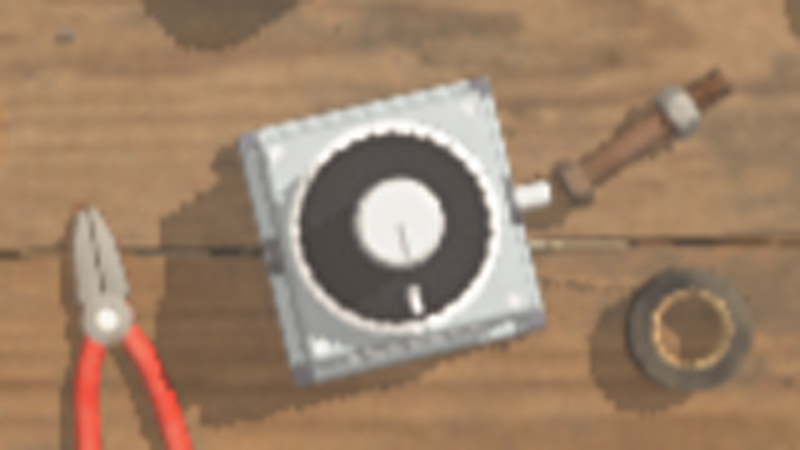

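View pics/b.png

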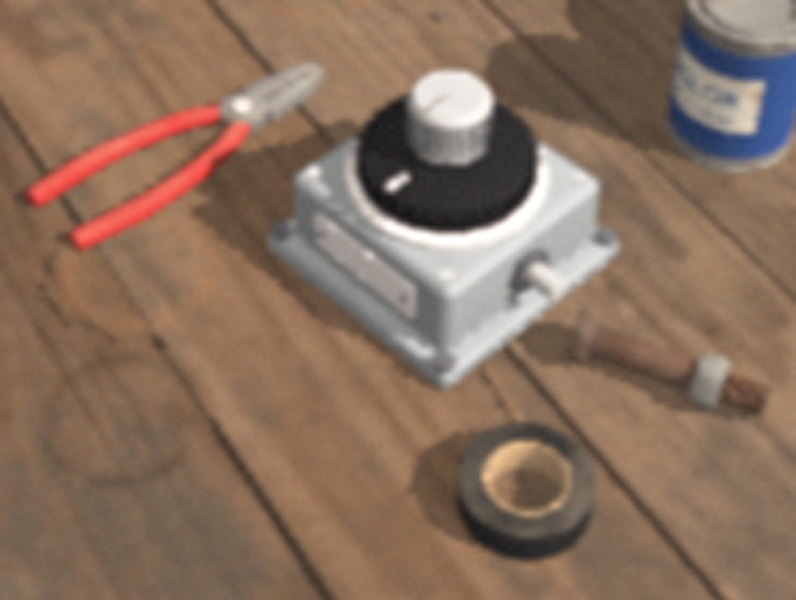

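Crop A: the knob top centre is at about full-image (264.8,189.0) and the ring centre at (263.8,190). In the scene image the knob top is at (269.5,190.5). I'll triangulate these.

Run:
```python
from h import *
c=arm.camera("top");s=arm.camera("scene")
g=cv2.cvtColor(c["frame"],6)[165:215,240:290];_,m=cv2.threshold(g,195,255,0)
n,l,st,ce=cv2.connectedComponentsWithStats(m);i=l[24,25];print(st[i],ce[i]+[240,165])
u,v=ce[i]+[240,165]
print(plane(c,u,v,.112),plane(c,263.8,190,.077),plane(s,269.5,190.5,.112))
o1,d1=ray(c,u,v);o2,d2=ray(s,269.5,190.5)
k=np.linalg.lstsq(np.c_[d1,-d2],o2-o1,rcond=None)[0];print(o1+d1*k[0],o2+d2*k[1])
o=arm.get_obs();p=plane(c,u,v,.112)
print(o["ee_rot"].T@(np.array([p[0],p[1],.25])-o["eef_pos"]))
```

```text
[ 17  16  17  17 218] [264.75229358 188.76146789]
[0.48681452 0.02856274 0.112     ] [0.48539832 0.02942743 0.077     ] [0.48639221 0.02979177 0.112     ]
[0.48678264 0.0285942  0.11278496] [0.48592889 0.02913034 0.11272879]
[-0.4473712 -0.4306954  0.0537645]
```

Emit:
jog_arm(plan=[{"tx": -0.04, "ty": -0.04, "tz": 0}, {"tx": -0.08, "ty": -0.08, "tz": 0}, {"tx": -0.12, "ty": -0.12, "tz": 0}, {"tx": -0.16, "ty": -0.16, "tz": 0}, {"tx": -0.2, "ty": -0.195, "tz": 0}, {"tx": -0.24, "ty": -0.233, "tz": 0}, {"tx": -0.28, "ty": -0.27, "tz": 0}, {"tx": -0.32, "ty": -0.31, "tz": 0}], squeeze=40)

```text
schema error: expected keys hand, tx, ty, tz, roll
```

Emit:
jog_arm(plan=[{"tx": -0.04, "ty": -0.04, "tz": 0.0}, {"tx": -0.08, "ty": -0.08, "tz": 0.02}, {"tx": -0.1, "ty": -0.1, "tz": 0.03}, {"tx": -0.12, "ty": -0.115, "tz": 0.04}, {"tx": -0.127, "ty": -0.121, "tz": 0.05}, {"tx": -0.127, "ty": -0.121, "tz": 0.05}, {"tx": -0.127, "ty": -0.121, "tz": 0.05}])

```text
schema error: expected keys hand, tx, ty, tz, roll
```

Run:
```python
from h import *
o=arm.get_obs();print(o)
c=arm.camera("wrist");cv2.imwrite("pics/w1.png",c["frame"])
print(o["ee_rot"].T@(np.array([.4863,.0288,.155])-o["eef_pos"]))
X=c["R"]@np.array([.4863,.0288,.112])+c["t"];print(X[:2]/X[2]*c["fx"]+[c["cx"],c["cy"]])
```

```text
{'t': 0.3, 'qpos': array([ 6.26758718e+01,  1.26432154e+01,  8.74840238e+01,  1.17746433e-03,
        7.99103331e+01, -7.22631641e+00]), 'qvel': array([-0.00322365, -0.13075309, -0.23427382,  0.08313319, -0.03210683,
       -0.05363857]), 'effort': array([ 1.13418937e-04, -4.96215963e+01, -3.89011145e+01, -1.20137597e-04,
        6.60971913e-03, -1.64007747e-05]), 'eef_pos': array([0.21470126, 0.58679111, 0.30353127]), 'ee_rot': array([[-9.39106121e-01,  3.43627112e-01, -3.18984711e-04],
       [ 3.43627245e-01,  9.39105951e-01, -5.73305588e-04],
       [ 1.02557097e-04, -6.48006625e-04, -9.99999785e-01]]), 'contact_force': array([-0.41254178,  0.4741523 , -0.36670726]), 'torque': array([-0.02664546,  0.00409548, -0.03254143]), 'grasp_force': 0.0, 'gripper_width': 0.08522899529035952}
[-0.44681622 -0.43058783  0.1487645 ]
[-40.64274893 484.41471435]
```

View pics/w1.png

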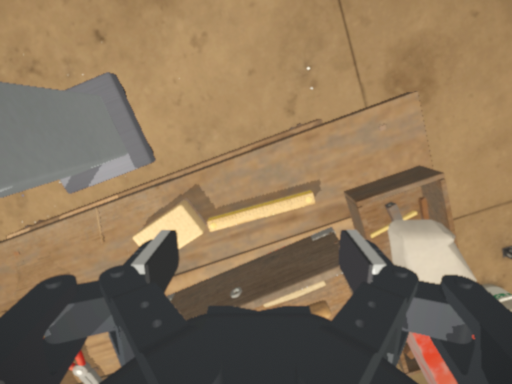

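The moves were refused because every row needs all the keys. The wrist view is from the start pose, over the mallet and toolbox.

Emit:
jog_arm(plan=[{"hand": 1, "roll": 0, "tx": -0.04, "ty": -0.04, "tz": 0}, {"hand": 1, "roll": 0, "tx": -0.08, "ty": -0.08, "tz": 0}, {"hand": 1, "roll": 0, "tx": -0.12, "ty": -0.12, "tz": 0}, {"hand": 1, "roll": 0, "tx": -0.16, "ty": -0.16, "tz": 0}, {"hand": 1, "roll": 0, "tx": -0.2, "ty": -0.195, "tz": 0}, {"hand": 1, "roll": 0, "tx": -0.24, "ty": -0.233, "tz": 0}, {"hand": 1, "roll": 0, "tx": -0.28, "ty": -0.27, "tz": 0}, {"hand": 1, "roll": 0, "tx": -0.32, "ty": -0.31, "tz": 0}], squeeze=40)

```text
t: 1.35
eef_pos: [0.4093, 0.1843, 0.3042]
ee_rot: [[-0.939, 0.343, 0.001], [0.343, 0.939, 0.0], [-0.001, 0.001, -1.0]]
contact_force: [0.4, 0.0, 0.4]
gripper_width: 0.0854
grasp_force: 0.0
```

Emit:
jog_arm(plan=[{"hand": 1, "roll": 0, "tx": -0.04, "ty": -0.04, "tz": 0}, {"hand": 1, "roll": 0, "tx": -0.08, "ty": -0.08, "tz": 0.02}, {"hand": 1, "roll": 0, "tx": -0.1, "ty": -0.1, "tz": 0.03}, {"hand": 1, "roll": 0, "tx": -0.12, "ty": -0.115, "tz": 0.04}, {"hand": 1, "roll": 0, "tx": -0.127, "ty": -0.121, "tz": 0.05}, {"hand": 1, "roll": 0, "tx": -0.127, "ty": -0.121, "tz": 0.05}, {"hand": 1, "roll": 0, "tx": -0.127, "ty": -0.121, "tz": 0.05}])

```text
t: 2.22
eef_pos: [0.4862, 0.0293, 0.2541]
ee_rot: [[-0.939, 0.343, 0.0], [0.343, 0.939, 0.0], [0.0, 0.0, -1.0]]
contact_force: [0.6, 0.1, 1.1]
gripper_width: 0.0854
grasp_force: 0.0
```

Run:
```python
from h import *
o=arm.get_obs();print(o["t"],o["qpos"].round(1),o["eef_pos"],o["ee_rot"].round(4))
c=arm.camera("wrist");cv2.imwrite("pics/w2.png",c["frame"])
print(o["ee_rot"].T@(np.array([.4863,.0288,.155])-o["eef_pos"]))
X=c["R"]@np.array([.4863,.0288,.112])+c["t"];print(X[:2]/X[2]*c["fx"]+[c["cx"],c["cy"]])
```

```text
2.225 [ -5.8  -4.1 110.6   0.   73.5 -75.8] [0.48621667 0.02934013 0.25414901] [[-9.394e-01  3.429e-01  1.000e-04]
 [ 3.429e-01  9.394e-01  3.000e-04]
 [ 0.000e+00  3.000e-04 -1.000e+00]]
[-0.00026813 -0.00050605  0.09914886]
[256.94962328 198.08754871]
```

View pics/w2.png

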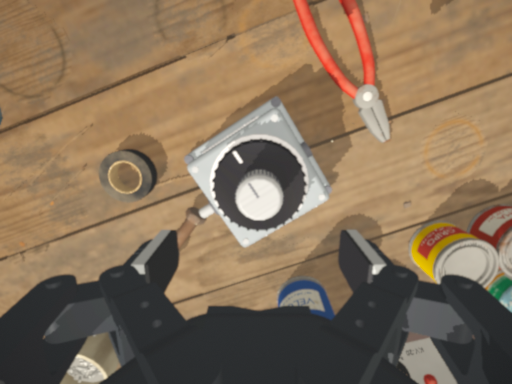

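Wrist view: the knob top is at about (260,198), against a predicted (257,198), so alignment is good. I'll descend and close on it.

Emit:
jog_arm(plan=[{"hand": 1, "roll": 0, "tx": 0, "ty": 0.0008, "tz": 0.03}, {"hand": 1, "roll": 0, "tx": 0, "ty": 0.0008, "tz": 0.06}, {"hand": 1, "roll": 0, "tx": 0, "ty": 0.0008, "tz": 0.08}, {"hand": 1, "roll": 0, "tx": 0, "ty": 0.0008, "tz": 0.094}, {"hand": 1, "roll": 0, "tx": 0, "ty": 0.0008, "tz": 0.099}, {"hand": 0.3, "roll": 0, "tx": 0, "ty": 0.0008, "tz": 0.099}, {"hand": 0.05, "roll": 0, "tx": 0, "ty": 0.0008, "tz": 0.099}, {"hand": 0.05, "roll": 0, "tx": 0, "ty": 0.0008, "tz": 0.099}], squeeze=40)

```text
t: 3.28
eef_pos: [0.4872, 0.0292, 0.1556]
ee_rot: [[-0.939, 0.344, 0.001], [0.344, 0.939, -0.0], [-0.001, 0.0, -1.0]]
contact_force: [0.0, 0.7, 0.8]
gripper_width: 0.0451
grasp_force: 0.0
```

Emit:
jog_arm(plan=[{"hand": -0.1, "roll": 0, "tx": 0, "ty": 0, "tz": 0}, {"hand": -0.3, "roll": 0, "tx": 0, "ty": 0, "tz": 0}, {"hand": -0.3, "roll": 0, "tx": 0, "ty": 0, "tz": 0}, {"hand": -0.3, "roll": 0, "tx": 0, "ty": 0, "tz": 0}])

```text
t: 3.78
eef_pos: [0.4873, 0.0295, 0.1557]
ee_rot: [[-0.939, 0.344, 0.001], [0.344, 0.939, 0.0], [-0.001, 0.001, -1.0]]
contact_force: [-0.8, 2.8, 6.0]
gripper_width: 0.0384
grasp_force: 39.9
```

Run:
```python
from h import *
o=arm.get_obs();print(o)
s=arm.camera("scene");cv2.imwrite("pics/c.png",cv2.resize(s["frame"][130:260,190:350],None,fx=4.5,fy=4.5,interpolation=2))
```

```text
{'t': 3.775, 'qpos': array([-5.81798489e+00,  3.27917218e+00,  1.14927881e+02,  2.46462453e-02,
        6.17208860e+01, -7.57273830e+01]), 'qvel': array([-0.12831299,  0.00386027, -0.01560846,  0.10424222, -0.03245091,
        0.11540573]), 'effort': array([-1.01247266e+00, -3.39129245e+01, -3.16005456e+01, -5.32774664e-01,
       -3.13462112e-01, -2.30420806e-02]), 'eef_pos': array([0.48725933, 0.02945794, 0.15567358]), 'ee_rot': array([[-9.39079941e-01,  3.43696379e-01,  1.28965671e-03],
       [ 3.43696956e-01,  9.39080582e-01,  2.49372656e-04],
       [-1.12538309e-03,  6.77431944e-04, -9.99999137e-01]]), 'contact_force': array([-0.76778309,  2.804243  ,  6.01399357]), 'torque': array([ 0.28014013,  0.17634376, -0.02029656]), 'grasp_force': 39.88369631348178, 'gripper_width': 0.03844182444657057}
```

View pics/c.png

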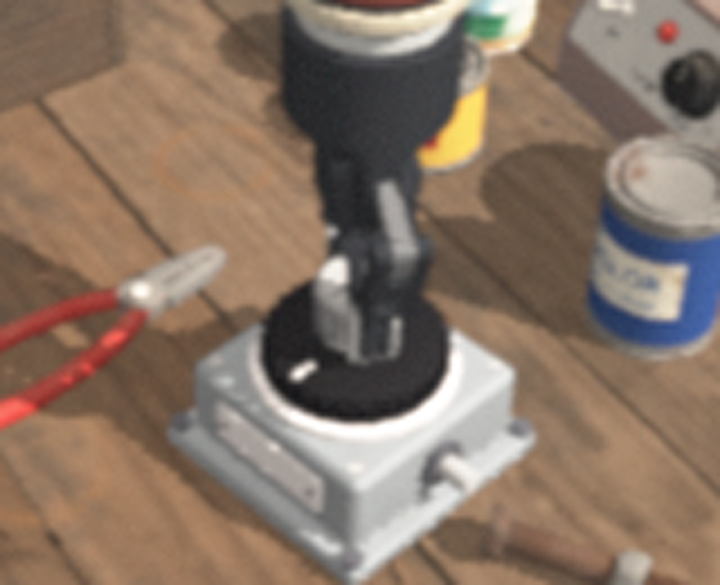

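The fingers hold the knob centred with their tips clear of the ring; the ring mark hasn't moved. Now I'll lift.

Emit:
jog_arm(plan=[{"hand": -0.3, "roll": 0, "tx": 0, "ty": 0, "tz": -0.004}, {"hand": -0.3, "roll": 0, "tx": 0, "ty": 0, "tz": -0.008}, {"hand": -0.3, "roll": 0, "tx": 0, "ty": 0, "tz": -0.012}, {"hand": -0.3, "roll": 0, "tx": 0, "ty": 0, "tz": -0.014}, {"hand": -0.3, "roll": 0, "tx": 0, "ty": 0, "tz": -0.014}])

```text
t: 4.45
eef_pos: [0.4871, 0.0294, 0.1692]
ee_rot: [[-0.939, 0.344, 0.001], [0.344, 0.939, 0.0], [-0.001, 0.001, -1.0]]
contact_force: [4.5, 3.0, -1.0]
gripper_width: 0.0388
grasp_force: 41.0
```

Emit:
jog_arm(plan=[{"hand": -0.3, "roll": 5, "tx": 0, "ty": 0, "tz": 0}, {"hand": -0.3, "roll": 10, "tx": 0, "ty": 0, "tz": 0}, {"hand": -0.3, "roll": 15, "tx": 0, "ty": 0, "tz": 0}, {"hand": -0.3, "roll": 15, "tx": 0, "ty": 0, "tz": 0}])

```text
t: 4.95
eef_pos: [0.487, 0.0292, 0.1692]
ee_rot: [[-0.819, 0.574, 0.001], [0.574, 0.819, -0.0], [-0.001, 0.0, -1.0]]
contact_force: [2.5, 1.1, 0.2]
gripper_width: 0.0392
grasp_force: 41.1
```

Run:
```python
from h import *
o=arm.get_obs();print(o["t"],o["qpos"].round(1),o["eef_pos"],o["contact_force"],o["torque"],o["gripper_width"])
w=arm.camera("wrist");cv2.imwrite("pics/d.png",cv2.resize(w["frame"][100:340,140:380],None,fx=2.4,fy=2.4))
```

```text
4.95 [ -5.8   2.1 114.5  -0.   63.4 -60.8] [0.48695167 0.02922596 0.16922283] [2.45275331 1.10476952 0.19863134] [ 0.31837292 -0.50834268 -0.02430633] 0.039180130622359914
```

View pics/d.png

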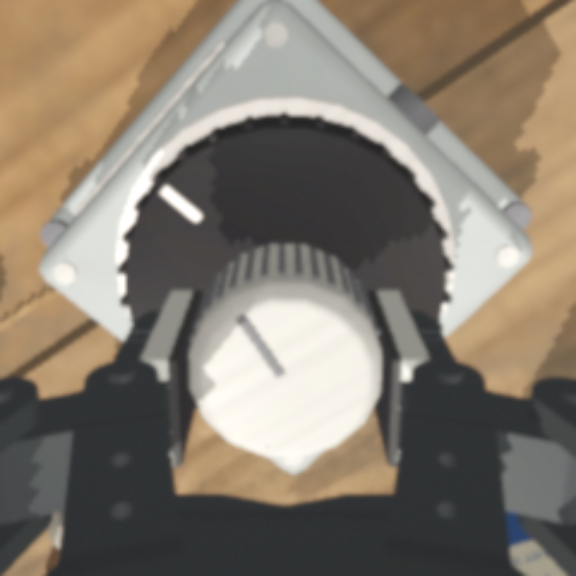

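The wrist view shows the knob lifted with its line still fixed relative to the fingers, so it is turning with them. The ring mark is at about (180,203) in the crop. Next I'll turn close to the search range.

Emit:
jog_arm(plan=[{"hand": -0.3, "roll": 10, "tx": 0, "ty": 0, "tz": 0}, {"hand": -0.3, "roll": 20, "tx": 0, "ty": 0, "tz": 0}, {"hand": -0.3, "roll": 30, "tx": 0, "ty": 0, "tz": 0}, {"hand": -0.3, "roll": 40, "tx": 0, "ty": 0, "tz": 0}, {"hand": -0.3, "roll": 50, "tx": 0, "ty": 0, "tz": 0}, {"hand": -0.3, "roll": 60, "tx": 0, "ty": 0, "tz": 0}, {"hand": -0.3, "roll": 70, "tx": 0, "ty": 0, "tz": 0}, {"hand": -0.3, "roll": 80, "tx": 0, "ty": 0, "tz": 0}])

```text
t: 6.0
eef_pos: [0.4858, 0.0289, 0.1687]
ee_rot: [[0.427, 0.904, -0.003], [0.904, -0.427, -0.001], [-0.002, -0.002, -1.0]]
contact_force: [-1.4, -0.5, 1.7]
gripper_width: 0.0387
grasp_force: 41.3
```

Emit:
jog_arm(plan=[{"hand": -0.3, "roll": 5, "tx": 0, "ty": 0, "tz": 0}, {"hand": -0.3, "roll": 5, "tx": 0, "ty": 0, "tz": 0.002}, {"hand": -0.3, "roll": 5, "tx": 0, "ty": 0, "tz": 0.005}, {"hand": -0.3, "roll": 5, "tx": 0, "ty": 0, "tz": 0.007}, {"hand": -0.3, "roll": 5, "tx": 0, "ty": 0, "tz": 0.007}])

```text
t: 6.62
eef_pos: [0.4861, 0.029, 0.1635]
ee_rot: [[0.499, 0.867, -0.003], [0.867, -0.499, -0.001], [-0.002, -0.002, -1.0]]
contact_force: [-12.9, -2.2, 21.5]
gripper_width: 0.0388
grasp_force: 43.3
```

Run:
```python
from h import *
o=arm.get_obs();print(o["t"],o["qpos"].round(1),o["eef_pos"],o["contact_force"],o["torque"],o["gripper_width"])
w=arm.camera("wrist");cv2.imwrite("pics/e.png",cv2.resize(w["frame"][100:340,140:380],None,fx=2.4,fy=2.4))
```

```text
6.625 [-5.800e+00  2.600e+00  1.147e+02 -1.000e-01  6.290e+01  2.410e+01] [0.48608832 0.0289529  0.16351729] [-12.9035664   -2.23232249  21.51597379] [-0.06761592  2.23351846  0.08532304] 0.0388126902322117
```

View pics/e.png

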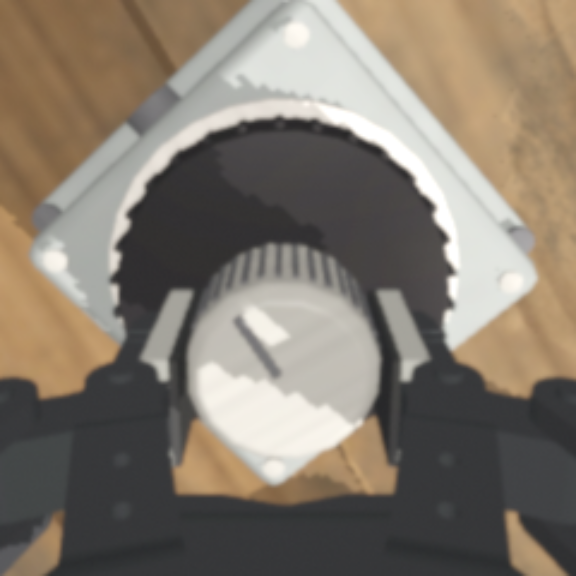

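The line sits as before relative to the fingers, so there is no slip. At 100° the pin struck metal (21 N at 8 mm lift). I'll step on 6° at a time.

Emit:
jog_arm(plan=[{"hand": -0.3, "roll": 0, "tx": 0, "ty": 0, "tz": -0.004}, {"hand": -0.3, "roll": 6, "tx": 0, "ty": 0, "tz": -0.004}, {"hand": -0.3, "roll": 6, "tx": 0, "ty": 0, "tz": -0.002}, {"hand": -0.3, "roll": 6, "tx": 0, "ty": 0, "tz": 0}, {"hand": -0.3, "roll": 6, "tx": 0, "ty": 0, "tz": 0}])

```text
t: 7.3
eef_pos: [0.4861, 0.029, 0.1635]
ee_rot: [[0.587, 0.81, -0.003], [0.81, -0.587, -0.001], [-0.002, -0.002, -1.0]]
contact_force: [-13.6, -2.0, 21.2]
gripper_width: 0.0389
grasp_force: 43.4
```

Emit:
jog_arm(plan=[{"hand": -0.3, "roll": 0, "tx": 0, "ty": 0, "tz": -0.004}, {"hand": -0.3, "roll": 6, "tx": 0, "ty": 0, "tz": -0.004}, {"hand": -0.3, "roll": 6, "tx": 0, "ty": 0, "tz": -0.002}, {"hand": -0.3, "roll": 6, "tx": 0, "ty": 0, "tz": 0}, {"hand": -0.3, "roll": 6, "tx": 0, "ty": 0, "tz": 0}])

```text
t: 7.92
eef_pos: [0.486, 0.0291, 0.1635]
ee_rot: [[0.669, 0.744, -0.003], [0.744, -0.669, -0.0], [-0.002, -0.002, -1.0]]
contact_force: [-13.6, -1.5, 21.1]
gripper_width: 0.0387
grasp_force: 43.5
```

Emit:
jog_arm(plan=[{"hand": -0.3, "roll": 0, "tx": 0, "ty": 0, "tz": -0.004}, {"hand": -0.3, "roll": 6, "tx": 0, "ty": 0, "tz": -0.004}, {"hand": -0.3, "roll": 6, "tx": 0, "ty": 0, "tz": -0.002}, {"hand": -0.3, "roll": 6, "tx": 0, "ty": 0, "tz": 0}, {"hand": -0.3, "roll": 6, "tx": 0, "ty": 0, "tz": 0}])

```text
t: 8.55
eef_pos: [0.486, 0.0292, 0.1632]
ee_rot: [[0.743, 0.669, -0.003], [0.669, -0.743, -0.0], [-0.002, -0.002, -1.0]]
contact_force: [-13.1, -2.0, 19.1]
gripper_width: 0.0389
grasp_force: 43.4
```

Emit:
jog_arm(plan=[{"hand": -0.3, "roll": 0, "tx": 0, "ty": 0, "tz": -0.004}, {"hand": -0.3, "roll": 4, "tx": 0, "ty": 0, "tz": -0.004}, {"hand": -0.3, "roll": 4, "tx": 0, "ty": 0, "tz": -0.002}, {"hand": -0.3, "roll": 4, "tx": 0, "ty": 0, "tz": 0}, {"hand": -0.3, "roll": 4, "tx": 0, "ty": 0, "tz": 0}])

```text
t: 9.18
eef_pos: [0.4857, 0.029, 0.1609]
ee_rot: [[0.789, 0.615, -0.003], [0.615, -0.789, -0.0], [-0.002, -0.001, -1.0]]
contact_force: [-1.5, -5.1, -5.1]
gripper_width: 0.0383
grasp_force: 40.8
```

The seat took the pin. I'll push on down.

Emit:
jog_arm(plan=[{"hand": -0.3, "roll": 0, "tx": 0, "ty": 0, "tz": 0.002}, {"hand": -0.3, "roll": 0, "tx": 0, "ty": 0, "tz": 0.004}, {"hand": -0.3, "roll": 0, "tx": 0, "ty": 0, "tz": 0.006}, {"hand": -0.3, "roll": 0, "tx": 0, "ty": 0, "tz": 0.006}])

```text
t: 9.68
eef_pos: [0.4864, 0.0289, 0.1565]
ee_rot: [[0.789, 0.614, -0.002], [0.614, -0.789, -0.0], [-0.001, -0.001, -1.0]]
contact_force: [-7.3, -3.7, 8.9]
gripper_width: 0.0386
grasp_force: 42.5
```

Emit:
jog_arm(plan=[{"hand": -0.3, "roll": 0, "tx": 0, "ty": 0, "tz": 0.001}, {"hand": -0.3, "roll": 0, "tx": 0, "ty": 0, "tz": 0.0015}, {"hand": -0.3, "roll": 0, "tx": 0, "ty": 0, "tz": 0.0015}])

```text
t: 10.05
eef_pos: [0.4865, 0.0289, 0.1561]
ee_rot: [[0.789, 0.614, -0.002], [0.614, -0.789, -0.0], [-0.001, -0.001, -1.0]]
contact_force: [-13.0, -3.3, 18.8]
gripper_width: 0.0387
grasp_force: 43.6
```

It has bottomed. I'll relax the press, open, rise, then confirm by pressing the knob top lightly with shut fingers.

Emit:
jog_arm(plan=[{"hand": -0.3, "roll": 0, "tx": 0, "ty": 0, "tz": -0.001}, {"hand": 0.2, "roll": 0, "tx": 0, "ty": 0, "tz": -0.001}, {"hand": 0.8, "roll": 0, "tx": 0, "ty": 0, "tz": -0.001}, {"hand": 0.8, "roll": 0, "tx": 0, "ty": 0, "tz": -0.001}, {"hand": 0.8, "roll": 0, "tx": 0, "ty": 0, "tz": -0.02}, {"hand": 0.8, "roll": 0, "tx": 0, "ty": 0, "tz": -0.06}, {"hand": 0.8, "roll": 0, "tx": 0, "ty": 0, "tz": -0.098}, {"hand": 0.8, "roll": 0, "tx": 0, "ty": 0, "tz": -0.098}])

```text
t: 11.05
eef_pos: [0.4889, 0.0292, 0.2561]
ee_rot: [[0.789, 0.615, 0.008], [0.615, -0.789, -0.001], [0.006, 0.005, -1.0]]
contact_force: [-0.0, -0.1, -0.9]
gripper_width: 0.0767
grasp_force: 0.0
```

Run:
```python
from h import *
o=arm.get_obs();print(o["t"],o["eef_pos"],o["contact_force"],o["gripper_width"])
w=arm.camera("wrist");s=arm.camera("scene")
A=cv2.resize(w["frame"][90:290,150:350],(400,400));B=cv2.resize(s["frame"][150:270,205:325],(400,400))
cv2.imwrite("pics/f.png",np.hstack([A,B]))
```

```text
11.05 [0.48894465 0.02923056 0.25614391] [-0.01050965 -0.10360015 -0.92405596] 0.07670486539444529
```

View pics/f.png

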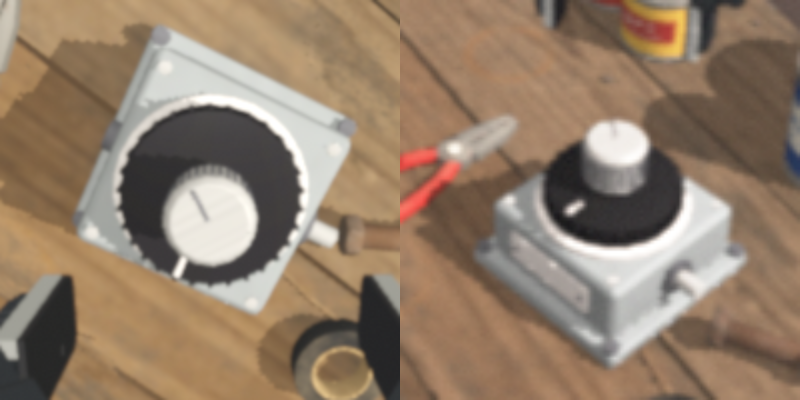

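The knob line has turned to the new seat, the ring mark has not moved, and the pliers and bolt are in place. Now the press check on the knob top.

Emit:
jog_arm(plan=[{"hand": -1, "roll": 0, "tx": 0, "ty": 0, "tz": 0}, {"hand": -1, "roll": 0, "tx": 0, "ty": 0, "tz": 0.01}, {"hand": -1, "roll": 0, "tx": 0, "ty": 0, "tz": 0.02}, {"hand": -1, "roll": 0, "tx": 0, "ty": 0, "tz": 0.03}, {"hand": -1, "roll": 0, "tx": 0, "ty": 0, "tz": 0.04}, {"hand": -1, "roll": 0, "tx": 0, "ty": 0, "tz": 0.055}, {"hand": -1, "roll": 0, "tx": 0, "ty": 0, "tz": 0.067}, {"hand": -1, "roll": 0, "tx": 0, "ty": 0, "tz": 0.067}])

```text
t: 12.15
eef_pos: [0.487, 0.0293, 0.1851]
ee_rot: [[0.789, 0.614, 0.0], [0.614, -0.789, -0.0], [0.0, 0.0, -1.0]]
contact_force: [-0.2, 0.6, 0.2]
gripper_width: -0.0001
grasp_force: 0.0
```

Emit:
jog_arm(plan=[{"hand": -1, "roll": 0, "tx": 0, "ty": 0, "tz": 0.0015}, {"hand": -1, "roll": 0, "tx": 0, "ty": 0, "tz": 0.003}, {"hand": -1, "roll": 0, "tx": 0, "ty": 0, "tz": 0.004}, {"hand": -1, "roll": 0, "tx": 0, "ty": 0, "tz": 0.004}])

```text
t: 12.65
eef_pos: [0.4875, 0.0293, 0.1843]
ee_rot: [[0.789, 0.615, 0.001], [0.615, -0.789, -0.0], [0.001, 0.001, -1.0]]
contact_force: [-8.7, -0.3, 22.1]
gripper_width: -0.0
grasp_force: 11.5
```

The knob top stops solid at about 111–112 mm, which is fully home. I'll retreat and take a last look with numbers only.

Emit:
jog_arm(plan=[{"hand": -1, "roll": 0, "tx": 0, "ty": 0, "tz": -0.02}, {"hand": -1, "roll": 0, "tx": 0, "ty": 0, "tz": -0.06}, {"hand": -1, "roll": 0, "tx": 0, "ty": 0, "tz": -0.1}, {"hand": -1, "roll": 0, "tx": 0, "ty": 0, "tz": -0.1}, {"hand": -1, "roll": 0, "tx": 0, "ty": 0, "tz": -0.1}])

```text
t: 13.28
eef_pos: [0.4864, 0.0293, 0.2806]
ee_rot: [[0.789, 0.614, -0.001], [0.614, -0.789, 0.0], [-0.001, -0.001, -1.0]]
contact_force: [-0.5, 0.6, -0.4]
gripper_width: 0.0001
grasp_force: 0.0
```

Run:
```python
from h import *
a=cv2.imread("pics/scene0.png");b=arm.camera("scene")["frame"]
d=cv2.absdiff(a,b).max(2)
print({k:int((d[y:y2,x:x2]>60).sum()) for k,(x,y,x2,y2) in dict(pliers=(170,183,240,228),bolt=(300,240,345,268),tape=(270,265,305,300),ringmark=(250,205,265,218)).items()})
print(arm.get_obs()["contact_force"]);print(arm.job_done())
```

```text
{'pliers': 0, 'bolt': 0, 'tape': 0, 'ringmark': 0}
[-0.7133731  -1.03889677 -0.1753825 ]
the job is handed in; nothing more can be done
None
```

The job is handed in: I pulled the knob up, turned it about 122° clockwise in a single grasp (not the two or more the task expected) and pushed it fully home in its second seat; the feed ring, pliers, bolt and tape roll did not move, and it took about 13 s.

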